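# Sort the rectangular spectacles into their colour trays

### The arm

A 6-joint arm with a two-finger parallel gripper is mounted at the origin on the work surface. World frame = base frame: x ahead of the robot, y to its left, z up, the work surface at z = 0. Lengths are in mm, angles in rad, forces in N, time in s.
With the tool pointing down it reaches from about 275 to 875 mm from the base axis. Payload 12.5 kg.
Tool frame: the origin (TCP) lies on the centre line of the jaws, within the pads' length; the fingertips stand 8 mm ahead of it and the grasp point (between the pads) lies 11 mm behind it; z points along the fingers, y is the line along which they close (so a half turn about z gives the same grasp; the last joint's range is limited). The gripper opens to 85 mm and grips with 20 to 120 N. Pads are 22 mm wide; open, the fingers measure 114 mm over their backs; the gripper's body (76 mm by 85 mm) begins 54 mm behind the grasp point. The pads swing forward as they close: fully open they stand 13 mm farther back than shut.
Start: joints at [-1.337, 0.351, 1.652, -0, 1.139, -0.085], TCP at [172.404, -522.266, 239.29] pointing down, gripper open.
Joint ranges: [-2.75, 2.75], [-0.79, 2.1], [0.01, 2.65], [-1.57, 4.71], [0.07, 3.14], [-2.87, 2.87]. Speed limits (rad/s): [2.22, 2.22, 2.79, 3.14, 3.14, 3.14].

### API

Orientations are given as a unit quaternion [w, x, y, z].
In Python, from cell import manip gives the robot as it stands.
- The arm moves only by the tool move_arm, never from a script. Its argument "motion" is a list that holds one entry, the list of rows, each a list of 5 numbers: the shift along the tool's x, y, z in m, then the turn about the tool's z in degrees, then the closure, from -1 (fully open) to 1 (shut). A call has exactly 5 rows; each row shifts and turns the commanded pose from where the row before left it, along the tool's axes as they then stand; what a row does not reach is not made up. A row lasts 1/12 s, in which the tool goes at most 41.7 mm and 7.16 degrees, less where a joint would pass 70% of its speed; a pose out of reach is approached as far as the arm can. A call is refused whole if a number of a shift passes 0.0417 or a number of a turn 7.16, either way. A call with a gripper value outside its range is refused whole. The fingers move at their own pace and stop on an object; the grip force is fixed at half the most. Time passes only in rows, so rows that do not move let the fingers close, or fill a call up. It gives the time, the measured TCP pose, the force, the opening and the grip force at its end, in the units of the state.
- manip.read_state(): the state, without advancing time (a new reading comes with each control period).
- manip.grab_frame(name): name is "scene" or "top"; returns (picture, depth): 384x512x3 uint8, red, green, blue; 384x512 float32, mm along the optical axis (not along the pixel's ray), 0 where there is no reading.
- manip.camera_info(name): a dict with "fov_y" (degrees; the focal length in pixels is half the picture's height over the tangent of half this angle, whatever the lens; pixels are square), "cx", "cy" (the principal point, pixels), "rvec" (rotation vector, rad) and "tvec" (3), from world to camera coordinates, as OpenCV has them. Camera axes: x right, y down, z forward; pixel columns grow to the right and rows downward; lengths in mm; the calibration is good to about 2 mm. A picture is of the moment at which its call begins. camera_info takes no time and is no camera call.
- manip.sign_off(): hands the job in; it is judged then, once.
Trained networks look in the newest picture that a camera, given by its name, has taken for a name from the list of things; names that differ only in an ending like _2 or _b are one class to them, and where a whole thing is asked for, a point or a joint stands for the part that bears it (a point fixed in the world has none). Each returns a list of dicts, best first, with "confidence" (0 to 1); they miss things now and then, are a little off and sometimes report something else, mostly with a low value. They report only what shows in the picture. A call takes as long as a camera call. They do not tell look-alikes from the thing itself.
- manip.boxes_of(camera, thing): "xyz" ([x, y, z] in mm, in world coordinates, good to about 4 mm: the middle of the surface that is visible of it).
- manip.regions_of(camera, thing): "pixels" (384x512 bool, what is visible of it).
The state is a dict: "time_s": time; "joint_pos": joint angles; "dq": joint speeds; "joint_torque": joint torques, N m; "eef_pos": TCP position; "orientation": TCP orientation; "wrist_force": force on the tool from outside, world axes, zero at the start; "torque": the same for the moment, N m; "opening": finger opening in mm; "gripper_force": force on a finger pad.
Only numpy, scipy, OpenCV 4.12 (cv2) and the standard library are available. Lean on these libraries where they do the work, as an engineer would, in place of code of your own. Each camera call takes 0.05 s, during which the arm holds its last target. There are 200 camera calls.

### The job

Put each of the four pairs of rectangular-rimmed spectacles into the tray of its own colour, lens side up and lying flat on the tray's floor, lengthwise and wholly inside the rim. Set them down, do not drop them, and leave the two round-rimmed pairs where they lie.

Things in the scene. Friction and masses are not known exactly. Their poses are not given: they have to be found in the camera images.
- rect_red_mid (a point): Rectangular-rimmed red acetate spectacles, folded, lying lens side up on their temples: 138 mm long (its x), 44 mm brow to lower edge (its y), 32 mm high. Point: centre of the whole, 16 mm above what it lies on; z up. The front is 8 mm thick, 24 to 32 mm up: two frames 58 x 44 mm, 16 mm apart at the bridge. Gripped along its y at the bridge it is 44 mm wide; the temples below are no wider.
- rect_blue_mid (a point): Rectangular-rimmed blue acetate spectacles, folded, lying lens side up on their temples: 138 mm long (its x), 44 mm brow to lower edge (its y), 32 mm high. Point: centre of the whole, 16 mm above what it lies on; z up. The front is 8 mm thick, 24 to 32 mm up: two frames 58 x 44 mm, 16 mm apart at the bridge. Gripped along its y at the bridge it is 44 mm wide; the temples below are no wider.
- rect_yellow_mid (a point): Rectangular-rimmed yellow acetate spectacles, folded, lying lens side up on their temples: 138 mm long (its x), 44 mm brow to lower edge (its y), 32 mm high. Point: centre of the whole, 16 mm above what it lies on; z up. The front is 8 mm thick, 24 to 32 mm up: two frames 58 x 44 mm, 16 mm apart at the bridge. Gripped along its y at the bridge it is 44 mm wide; the temples below are no wider.
- rect_black_mid (a point): Rectangular-rimmed black acetate spectacles, folded, lying lens side up on their temples: 138 mm long (its x), 44 mm brow to lower edge (its y), 32 mm high. Point: centre of the whole, 16 mm above what it lies on; z up. The front is 8 mm thick, 24 to 32 mm up: two frames 58 x 44 mm, 16 mm apart at the bridge. Gripped along its y at the bridge it is 44 mm wide; the temples below are no wider.
- tray_red: Shallow red tray, fixed, 168 mm long (its x) by 78 mm wide (its y) outside, rim 4 mm thick and 8 mm high; inner floor 160 x 70 mm, 3 mm above the table. Origin: centre of its underside, on the table. One pair of spectacles fits in lengthwise, either way round.
- tray_blue: Shallow blue tray, fixed, 168 mm long (its x) by 78 mm wide (its y) outside, rim 4 mm thick and 8 mm high; inner floor 160 x 70 mm, 3 mm above the table. Origin: centre of its underside, on the table. One pair of spectacles fits in lengthwise, either way round.
- tray_yellow: Shallow yellow tray, fixed, 168 mm long (its x) by 78 mm wide (its y) outside, rim 4 mm thick and 8 mm high; inner floor 160 x 70 mm, 3 mm above the table. Origin: centre of its underside, on the table. One pair of spectacles fits in lengthwise, either way round.
- tray_black: Shallow black tray, fixed, 168 mm long (its x) by 78 mm wide (its y) outside, rim 4 mm thick and 8 mm high; inner floor 160 x 70 mm, 3 mm above the table. Origin: centre of its underside, on the table. One pair of spectacles fits in lengthwise, either way round.
- round_red_mid (a point): Round-rimmed spectacles in red acetate, folded the same way, lens side up, 132 mm long (its x), 48 mm across each round rim (its y), 32 mm high, not to be moved. Point: its centre, 16 mm above the table; z up.
- round_yellow_mid (a point): Round-rimmed spectacles in yellow acetate, folded the same way, lens side up, 132 mm long (its x), 48 mm across each round rim (its y), 32 mm high, not to be moved. Point: its centre, 16 mm above the table; z up.
Things that resemble listed ones, but are neither listed nor needed, are in the scene too. What is shaped like the part that bears rect_red_mid but purple or turquoise is not meant.

How it is judged:
By the outcome, as a careful person would: the job done as asked, in the order asked, and still so for the second after the job is handed in, with the robot touching nothing.
It also fails if it takes over 96 s, if anything falls off the work surface, if the arm or the gripper's body presses on something with over 40 N, if the wrist force passes 120 N, or if a joint passes its speed limit or range.

## Working session

There is one attempt and no reset: what is moved stays moved. The work goes in short steps, Python scripts to look and compute and a tool call to move; the robot and the scene stay as the last step left them, time stands still between calls to the robot, and variables do not carry over. Pictures are saved under pics/ and viewed, at most 14 in all, crops included, and the job is handed in when it is done.

Besides the shell and the picture viewer there is one more tool, called after "Emit:" as name(argument=value, ...) on one line, values as JSON. move_arm: Moves the arm, as the interface text tells. Its arguments: {"type":"object","properties":{"motion":{"type":"array"}},"required":["motion"]}

```bash
mkdir -p pics; ls; cat > h.py <<'E'
from cell import manip
import numpy as np, cv2
def cam(n):
    c=manip.camera_info(n); f=192/np.tan(np.radians(c["fov_y"])/2)
    return f,c["cx"],c["cy"],cv2.Rodrigues(np.array(c["rvec"],float))[0],np.array(c["tvec"],float)
def world(n,u,v,d):
    f,cx,cy,R,t=cam(n); u=np.asarray(u,float);v=np.asarray(v,float);d=np.asarray(d,float)
    p=np.stack([(u-cx)/f*d,(v-cy)/f*d,d],-1)
    return (p-t)@R
E
python3 - <<'E'
from h import *
print(manip.read_state())
for n in("scene","top"):
    p,d=manip.grab_frame(n); cv2.imwrite(f"pics/{n}0.png",cv2.resize(p[:,:,::-1],(800,600),interpolation=cv2.INTER_CUBIC)); np.savez(f"{n}0.npz",p=p,d=d)
    print(n,manip.camera_info(n))
E
```

```text
pics
{'time_s': 0.0, 'joint_pos': array([-1.33661426e+00,  3.51254214e-01,  1.65244098e+00,  1.69071320e-05,
        1.13907325e+00, -8.46054043e-02]), 'dq': array([ 0.00169781, -0.00116204,  0.00018216, -0.00097596, -0.00047183,
       -0.00105989]), 'joint_torque': array([-9.58593955e-04, -5.06103086e+01, -2.91402018e+01, -7.53630638e-05,
        4.53734290e-03, -5.63990830e-05]), 'eef_pos': array([ 172.32853811, -521.96562657,  238.74214393]), 'orientation': array([-5.86823343e-04,  9.87324083e-01,  1.58716130e-01, -3.62721920e-05]), 'wrist_force': array([ 0.12703052, -0.53668081, -0.72915358]), 'torque': array([-0.02945129, -0.00987364,  0.05843168]), 'gripper_force': 0.0, 'opening': 85.44783472954606}
scene {'fov_y': 42.33033580954431, 'cx': 251.36149123441993, 'cy': 191.75754766307455, 'rvec': array([ 0.9375588 ,  2.44257836, -1.07693883]), 'tvec': array([ 316.19981552, -169.47977912, 1440.63805074])}
top {'fov_y': 43.133999846419854, 'cx': 258.7857789485218, 'cy': 193.9751180630515, 'rvec': array([ 2.1856064 , -2.19780853,  0.0663808 ]), 'tvec': array([  23.25390956,  441.91375726, 1342.27907547])}
```

View pics/top0.png

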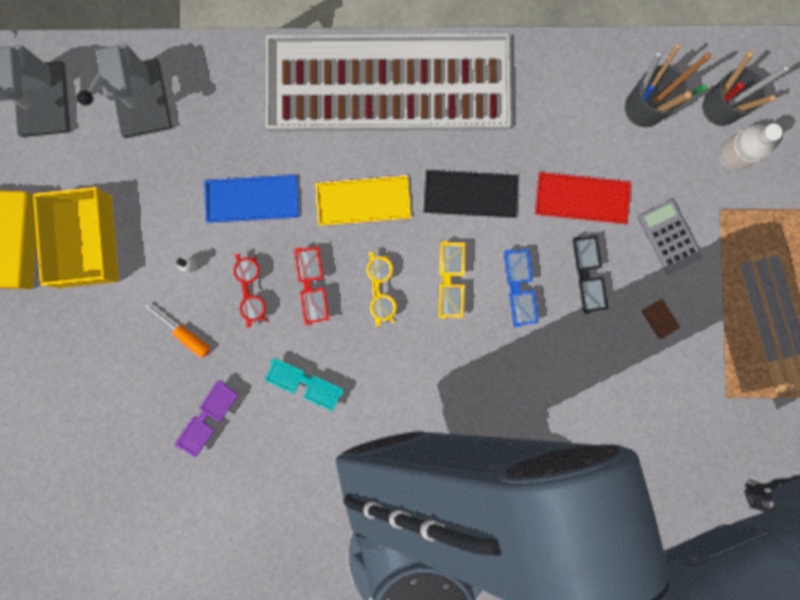

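View pics/scene0.png

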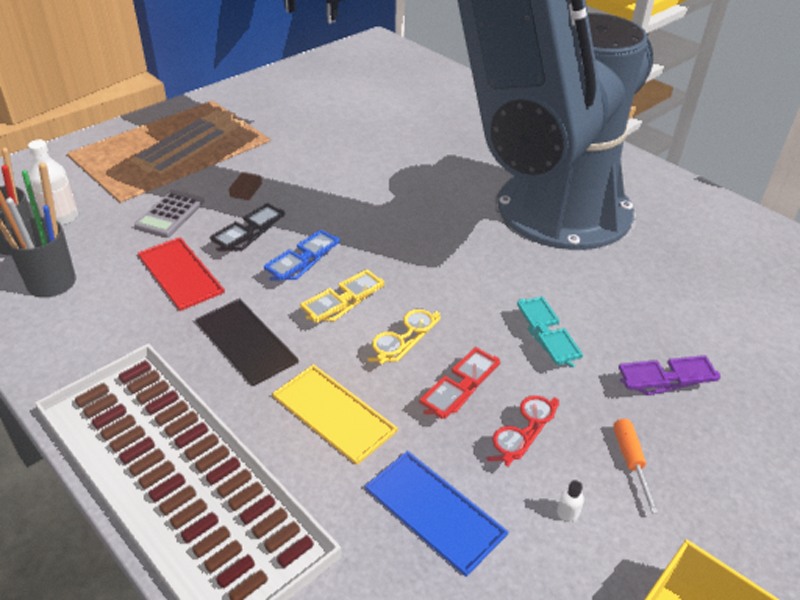

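Top view (800x600 px): rows of spectacles are round red (250,290), rect red (312,285), round yellow (380,287), rect yellow (453,280), rect blue (521,287) and rect black (590,273). The purple (207,418) and turquoise (305,384) pairs are decoys. Trays are blue (252,198), yellow (363,200), black (471,193) and red (583,194). Next I measure with both cameras.

```bash
cat > m.py <<'E'
from h import *
import sys
def measure(n,thing,zlo,d):
    out=[]
    for r in manip.regions_of(n,thing)[:6]:
        if r["confidence"]<.3: continue
        v,u=np.nonzero(r["pixels"]&(d>0)); 
        if len(v)<20: continue
        w=world(n,u,v,d[v,u]); z=np.percentile(w[:,2],80 if zlo else 50); w=w[w[:,2]>z-9] if zlo else w
        c,s,a=cv2.minAreaRect(w[:,:2].astype(np.float32))
        if s[0]<s[1]: a+=90
        a=(a+90)%180-90
        out.append((np.round(r["confidence"],2),np.round([u.mean(),v.mean()]),np.round(c,1),np.round(sorted(s)),"ang",round(a,1),"z",round(z,1)))
    return out
E
python3 - <<'E'
from m import *
for n in("top","scene"):
    p,d=manip.grab_frame(n)
    for t in ["rect_red_mid","rect_blue_mid","rect_yellow_mid","rect_black_mid","tray_red","tray_blue","tray_yellow","tray_black"]:
        for o in measure(n,t,t[0]=='r',d): print(n,t,*o)
p=np.load("top0.npz")["p"][140:220,140:400]
cv2.imwrite("pics/crop.png",cv2.resize(p[:,:,::-1],(780,240),interpolation=cv2.INTER_CUBIC))
E
```

```text
top rect_red_mid 0.83 [194. 245.] [302.  200.4] [ 44. 136.] ang 64.6 z 33.3
top rect_red_mid 0.8 [131. 267.] [242.5 369.2] [ 45. 136.] ang -34.2 z 33.7
top rect_red_mid 0.67 [199. 182.] [476.4 185.9] [ 44. 134.] ang 7.9 z 33.5
top rect_blue_mid 0.91 [332. 183.] [ 471.5 -182.5] [ 45. 134.] ang 6.6 z 33.7
top rect_blue_mid 0.36 [160. 126.] [635.3 299.1] [ 82. 169.] ang -86.8 z 7.4
top rect_yellow_mid 0.92 [288. 178.] [483.3 -60.4] [ 44. 136.] ang -0.9 z 33.5
top rect_black_mid 0.76 [377. 174.] [ 493.4 -306.3] [ 46. 135.] ang 7.1 z 33.8
top tray_red 0.68 [372. 126.] [ 635.3 -302.3] [ 85. 175.] ang 84.4 z 4.7
top tray_yellow 0.82 [231. 127.] [632.1  97.9] [ 84. 171.] ang -86.5 z 4.3
top tray_black 0.59 [301. 123.] [643.2 -99.9] [ 83. 170.] ang 87.5 z 4.5
scene rect_red_mid 0.82 [294. 245.] [475.9 187.3] [ 46. 137.] ang 7.9 z 32.7
scene rect_red_mid 0.8 [427. 239.] [241.6 371.1] [ 48. 138.] ang -34.4 z 32.3
scene rect_red_mid 0.63 [351. 211.] [299.5 200.3] [ 46. 140.] ang 65.0 z 32.5
scene rect_blue_mid 0.8 [193. 164.] [ 467.4 -182.1] [ 51. 137.] ang 6.6 z 32.5
scene rect_yellow_mid 0.74 [218. 190.] [482.5 -59.5] [ 50. 135.] ang -2.7 z 32.7
scene rect_yellow_mid 0.6 [336. 273.] [467.3 297.7] [ 46. 134.] ang 9.5 z 32.6
scene rect_black_mid 0.65 [159. 146.] [ 490.3 -304.8] [ 50. 138.] ang 6.3 z 32.4
scene rect_black_mid 0.6 [280. 327.] [631.3 297.1] [ 88. 174.] ang -86.2 z 6.1
scene tray_red 0.92 [116. 174.] [ 628.4 -299.3] [ 84. 175.] ang 82.9 z 4.6
scene tray_blue 0.88 [280. 328.] [632.  299.5] [ 86. 169.] ang -86.8 z 4.2
scene tray_yellow 0.56 [214. 264.] [625.6  92.7] [ 88. 180.] ang -85.4 z 4.2
scene tray_black 0.58 [158. 218.] [ 637.  -100.6] [ 85. 179.] ang 87.0 z 4.4
```

View pics/crop.png

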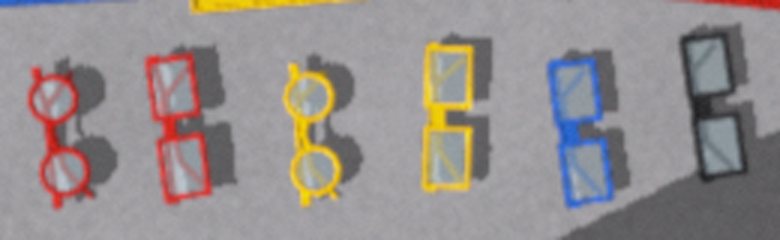

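Rectangular candidates in the crop are red (180,128), yellow (447,118), blue (580,132) and black (713,107). All four have square-cornered rims. The pairs at (60,135) and (310,130) are round and stay where they are. The two views agree on height: lens tops at about 33 mm, tray floors at about 4 mm. Red goes first.

Emit:
move_arm(motion=[[[0,0,0,5.2,-1],[0,0,0,5.2,-1],[0.02,-0.033,0.005,0,-1],[0.02,-0.033,0.005,0,-1],[0.02,-0.033,0.005,0,-1]]])

```text
time_s: 1.42
eef_pos: [218.4, -414.7, 223.9]
orientation: [-0.0, 0.998, 0.068, 0.0]
wrist_force: [0.6, 0.2, -0.2]
opening: 85.3
gripper_force: 0.0
```

Emit:
move_arm(motion=[[[0.02,-0.033,0.005,0,-1],[0.02,-0.033,0.005,0,-1],[0.02,-0.033,0.005,0,-1],[0.02,-0.033,0.005,0,-1],[0.02,-0.033,0.005,0,-1]]])

```text
time_s: 1.83
eef_pos: [295.0, -237.2, 199.3]
orientation: [0.0, 0.998, 0.068, 0.0]
wrist_force: [1.5, -0.9, 0.2]
opening: 85.2
gripper_force: 0.0
```

Emit:
move_arm(motion=[[[0.02,-0.033,0.005,0,-1],[0.02,-0.033,0.005,0,-1],[0.02,-0.033,0.005,0,-1],[0.02,-0.033,0.005,0,-1],[0.02,-0.033,0.005,0,-1]]])

```text
time_s: 2.25
eef_pos: [371.7, -59.9, 174.4]
orientation: [0.0, 0.998, 0.069, 0.0]
wrist_force: [1.5, -1.2, 0.5]
opening: 85.3
gripper_force: 0.0
```

Emit:
move_arm(motion=[[[0.02,-0.033,0.005,0,-1],[0.02,-0.033,0.005,0,-1],[0.02,-0.033,0.005,0,-1],[0.02,-0.033,0.005,0,-1],[0.02,-0.033,0.005,0,-1]]])

```text
time_s: 2.67
eef_pos: [448.2, 117.6, 149.2]
orientation: [-0.0, 0.998, 0.069, 0.0]
wrist_force: [0.7, -0.8, 0.7]
opening: 85.6
gripper_force: 0.0
```

Emit:
move_arm(motion=[[[0.0185,-0.032,0,0,-1],[0.0185,-0.032,0,0,-1],[0,0,0.03,0,-1],[0,0,0.03,0,-1],[0,0,0,0,-1]]])

```text
time_s: 3.08
eef_pos: [473.0, 183.7, 85.0]
orientation: [0.001, 0.998, 0.069, -0.004]
wrist_force: [-1.8, 0.1, -0.1]
opening: 85.5
gripper_force: 0.0
```

```bash
cat > to.py <<'E'
# usage: to.py x y [z] [yaw]: remaining shift in tool axes (mm), and turn
from h import *
import sys
a=[float(k) for k in sys.argv[1:]]
s=manip.read_state(); q=s["orientation"]; p=s["eef_pos"]; yaw=np.degrees(2*np.arctan2(q[2],q[1])); yaw=(yaw+180)%360-180
def sh(yw):
    c,n=np.cos(np.radians(yw)),np.sin(np.radians(yw)); d=np.array(a[:2])-p[:2]
    return np.round([d[0]*c+d[1]*n,d[0]*n-d[1]*c],1)
print("pos",np.round(p,1),"yaw",round(yaw,2),"t",s["time_s"],"shift",sh(yaw),"dz",round(p[2]-a[2],1) if len(a)>2 else "","turn",round(yaw-a[3],1) if len(a)>3 else "", "shift after turn",sh(a[3]) if len(a)>3 else "")
E
python3 to.py 476 186.5 14 7.9
python3 - <<'E'
from h import *
for n in ("scene",):
    p,d=manip.grab_frame(n); cv2.imwrite(f"pics/{n}1.png",cv2.resize(p[160:310,200:400,::-1],(800,600),interpolation=cv2.INTER_CUBIC))
E
```

```text
pos [473.  183.7  85. ] yaw 7.93 t 3.0833 shift [ 3.3 -2.4] dz 71.0 turn 0.0 shift after turn [ 3.3 -2.4]
```

View pics/scene1.png

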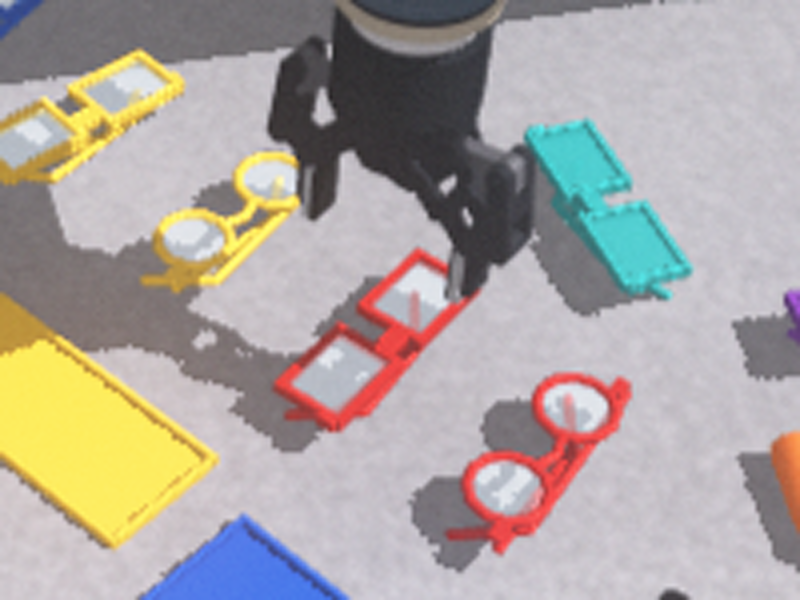

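The open jaws straddle the red pair's bridge (about (400,340) in the crop), aligned. I descend with a small correction.

Emit:
move_arm(motion=[[[0.003,-0.002,0.025,0,-1],[0,0,0.025,0,-1],[0,0,0.008,0,-1],[0,0,0,0,-1],[0,0,0,0,-1]]])

```text
time_s: 3.55
eef_pos: [479.0, 186.2, 32.7]
orientation: [-0.0, 0.998, 0.068, 0.001]
wrist_force: [0.7, -0.4, 0.9]
opening: 85.2
gripper_force: 0.0
```

```bash
python3 to.py 476 186.5 14 7.9
```

```text
pos [479.  186.2  32.7] yaw 7.84 t 3.55 shift [-2.9 -0.7] dz 18.7 turn -0.1 shift after turn [-2.9 -0.7]
```

Emit:
move_arm(motion=[[[-0.003,-0.001,0.009,0,-1],[0,0,0.009,0,-1],[0,0,0,0,-1],[0,0,0,0,1],[0,0,0,0,1]]])

```text
time_s: 3.97
eef_pos: [475.3, 186.9, 13.4]
orientation: [-0.0, 0.998, 0.069, 0.0]
wrist_force: [0.5, 0.2, -0.1]
opening: 63.8
gripper_force: 0.0
```

Emit:
move_arm(motion=[[[0,0,0,0,1],[0,0,0,0,1],[0,0,0,0,1],[0,0,0,0,1],[0,0,0,0,1]]])

```text
time_s: 4.38
eef_pos: [475.4, 187.1, 13.9]
orientation: [-0.0, 0.998, 0.069, 0.0]
wrist_force: [-2.6, 0.3, 7.1]
opening: 41.7
gripper_force: 59.6
```

Emit:
move_arm(motion=[[[0,0,-0.01,0,1],[0,0,-0.02,0,1],[0,0,-0.03,0,1],[0,0,-0.03,0,1],[0,0,-0.02,-3,1]]])

```text
time_s: 4.8
eef_pos: [475.8, 187.0, 126.5]
orientation: [-0.0, 0.996, 0.094, 0.001]
wrist_force: [0.1, 0.0, 0.3]
opening: 40.9
gripper_force: 60.7
```

Emit:
move_arm(motion=[[[0,0,0,-6,1],[0,0,0,-6,1],[0,0,0,-6,1],[0,0,0,-6,1],[0,0,0,-6,1]]])

```text
time_s: 5.22
eef_pos: [475.2, 186.8, 124.1]
orientation: [0.0, 0.936, 0.352, 0.0]
wrist_force: [0.8, 0.1, -0.0]
opening: 41.5
gripper_force: 60.7
```

Emit:
move_arm(motion=[[[0,0,0,-6,1],[0,0,0,-6,1],[0,0,0,-6,1],[0,0,0,-6,1],[0,0,0,-6,1]]])

```text
time_s: 5.63
eef_pos: [475.2, 186.8, 124.0]
orientation: [0.0, 0.813, 0.582, 0.0]
wrist_force: [-0.0, 0.2, -0.8]
opening: 41.4
gripper_force: 60.7
```

Emit:
move_arm(motion=[[[0,0,0,-6,1],[0,0,0,-5,1],[0,0,0,-2,1],[0,0,0,0,1],[0,0,0,0,1]]])

```text
time_s: 6.05
eef_pos: [475.2, 186.8, 123.8]
orientation: [0.0, 0.744, 0.668, 0.0]
wrist_force: [0.1, -0.7, -1.2]
opening: 41.3
gripper_force: 60.7
```

```bash
python3 to.py 632 -301 17 84; python3 - <<'E'
from h import *
p,d=manip.grab_frame("scene"); cv2.imwrite(f"pics/s2.png",cv2.resize(p[130:310,180:420,::-1],(800,600),interpolation=cv2.INTER_CUBIC))
E
```

```text
pos [475.2 186.8 123.8] yaw 83.78 t 6.05 shift [-468.   208.7] dz 106.8 turn -0.2 shift after turn [-468.8  206.9]
```

View pics/s2.png

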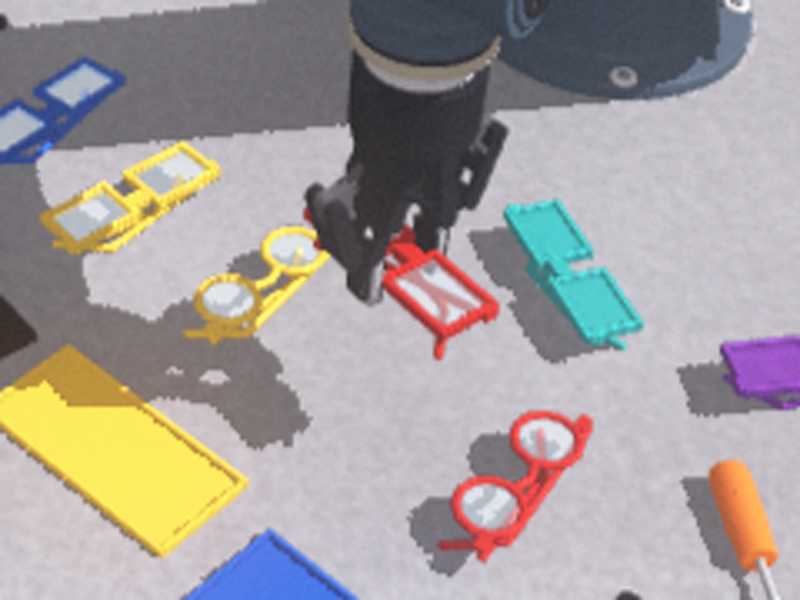

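The red pair is held level at its bridge, around (400,270). I carry it to the red tray.

Emit:
move_arm(motion=[[[-0.018,0.008,0,0,1],[-0.034,0.015,0,0,1],[-0.034,0.015,0,0,1],[-0.034,0.015,0,0,1],[-0.034,0.015,0,0,1]]])

```text
time_s: 6.52
eef_pos: [526.6, 24.8, 123.6]
orientation: [0.0, 0.744, 0.668, 0.0]
wrist_force: [1.0, 1.0, -0.8]
opening: 41.3
gripper_force: 60.7
```

Emit:
move_arm(motion=[[[-0.034,0.015,0,0,1],[-0.034,0.015,0,0,1],[-0.034,0.015,0,0,1],[-0.034,0.015,0,0,1],[-0.034,0.015,0,0,1]]])

```text
time_s: 6.93
eef_pos: [583.0, -152.5, 123.5]
orientation: [0.0, 0.744, 0.668, 0.0]
wrist_force: [0.5, 0.1, 0.4]
opening: 41.3
gripper_force: 60.7
```

Emit:
move_arm(motion=[[[-0.034,0.015,0,0,1],[-0.034,0.015,0,0,1],[-0.034,0.015,0,0,1],[-0.034,0.015,0,0,1],[-0.008,0.005,0,0,1]]])

```text
time_s: 7.35
eef_pos: [632.3, -305.7, 123.4]
orientation: [0.001, 0.745, 0.667, -0.0]
wrist_force: [-0.0, 0.1, -1.1]
opening: 41.4
gripper_force: 60.7
```

Emit:
move_arm(motion=[[[0,0,0.015,0,1],[0,0,0.025,0,1],[0,0,0.015,0,1],[0,0,0,0,1],[0,0,0,0,1]]])

```text
time_s: 7.77
eef_pos: [631.7, -300.2, 67.8]
orientation: [-0.001, 0.744, 0.668, -0.0]
wrist_force: [0.2, -0.0, -0.5]
opening: 41.4
gripper_force: 60.7
```

```bash
python3 to.py 632 -301 17 84; python3 - <<'E'
from h import *
p,d=manip.grab_frame("top"); cv2.imwrite(f"pics/t3.png",cv2.resize(p[80:230,300:500,::-1],(800,600),interpolation=cv2.INTER_CUBIC))
p,d=manip.grab_frame("scene"); cv2.imwrite(f"pics/s3.png",cv2.resize(p[90:240,50:250,::-1],(800,600),interpolation=cv2.INTER_CUBIC))
E
```

```text
pos [ 631.7 -300.2   67.8] yaw 83.86 t 7.7667 shift [-0.8  0.4] dz 50.8 turn -0.1 shift after turn [-0.8  0.4]
```

View pics/s3.png

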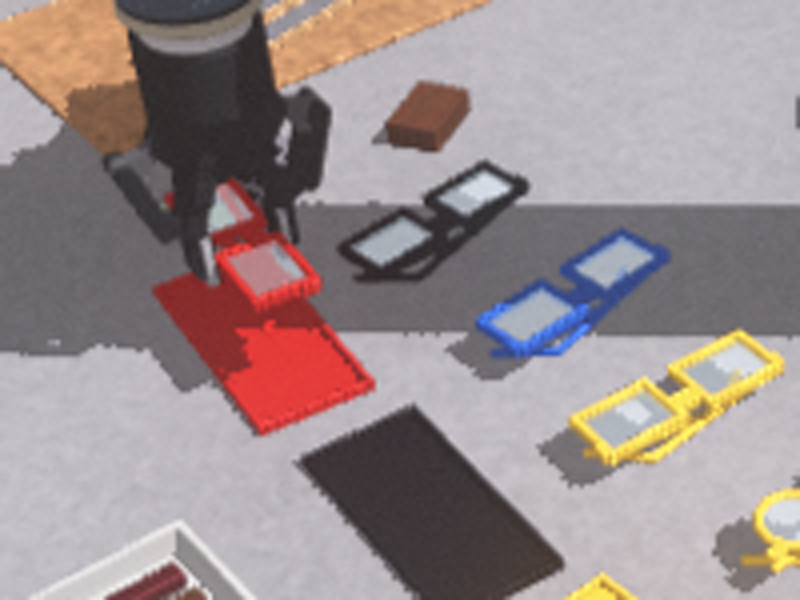

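The red pair hangs over its tray, aligned. I lower it.

Emit:
move_arm(motion=[[[0,0,0.02,0,1],[0,0,0.015,0,1],[0,0,0.008,0,1],[0,0,0.004,0,1],[0,0,0,0,1]]])

```text
time_s: 8.28
eef_pos: [631.7, -300.5, 20.5]
orientation: [-0.001, 0.744, 0.668, -0.0]
wrist_force: [0.4, -0.4, -0.2]
opening: 41.4
gripper_force: 60.7
```

Emit:
move_arm(motion=[[[0,0,0.001,0,1],[0,0,0.001,0,1],[0,0,0.001,0,1],[0,0,0,0,1],[0,0,0,0,1]]])

```text
time_s: 8.7
eef_pos: [632.1, -300.8, 18.6]
orientation: [0.0, 0.744, 0.668, 0.0]
wrist_force: [-0.3, -0.2, 0.0]
opening: 41.3
gripper_force: 60.7
```

Emit:
move_arm(motion=[[[0,0,0.001,0,1],[0,0,0.0005,0,1],[0,0,0,0,1],[0,0,0,0,1],[0,0,0,0,1]]])

```text
time_s: 9.12
eef_pos: [632.1, -300.8, 17.0]
orientation: [0.0, 0.744, 0.668, 0.0]
wrist_force: [-0.5, -0.1, 2.9]
opening: 41.9
gripper_force: 60.9
```

Contact. Release and rise.

Emit:
move_arm(motion=[[[0,0,0,0,-0.3],[0,0,0,0,-0.5],[0,0,0,0,-0.5],[0,0,0,0,-0.5],[0,0,0,0,-0.5]]])

```text
time_s: 9.53
eef_pos: [632.0, -300.7, 16.7]
orientation: [-0.0, 0.744, 0.668, -0.0]
wrist_force: [-0.1, 0.2, -0.2]
opening: 64.1
gripper_force: 0.0
```

Emit:
move_arm(motion=[[[0,0,-0.01,0,-0.5],[0,0,-0.025,0,-1],[0,0,-0.03,0,-1],[0,0,-0.03,0,-1],[0,0,0,0,-1]]])

```text
time_s: 9.95
eef_pos: [634.6, -302.1, 119.3]
orientation: [0.005, 0.744, 0.668, 0.002]
wrist_force: [0.8, -0.7, 1.0]
opening: 85.2
gripper_force: 0.0
```

```bash
python3 to.py 470 -182.3 14 6.6
```

```text
pos [ 634.6 -302.1  119.3] yaw 83.87 t 9.95 shift [ 101.5 -176.5] dz 105.3 turn 77.3 shift after turn [-149.8 -137.9]
```

Emit:
move_arm(motion=[[[0,0,0,7,-1],[0,0,0,7,-1],[0,0,0,7,-1],[0,0,0,7,-1],[0,0,0,7,-1]]])

```text
time_s: 10.37
eef_pos: [632.1, -300.7, 112.5]
orientation: [0.0, 0.912, 0.411, 0.0]
wrist_force: [0.6, -0.2, 0.3]
opening: 85.3
gripper_force: 0.0
```

Emit:
move_arm(motion=[[[0,0,0,7,-1],[0,0,0,7,-1],[0,0,0,7,-1],[0,0,0,7,-1],[0,0,0,7,-1]]])

```text
time_s: 10.78
eef_pos: [632.1, -300.7, 112.5]
orientation: [0.0, 0.993, 0.118, 0.0]
wrist_force: [-1.1, -0.5, -0.6]
opening: 85.4
gripper_force: 0.0
```

Emit:
move_arm(motion=[[[0,0,0,7,-1],[-0.029,-0.027,0,0,-1],[-0.029,-0.027,0,0,-1],[-0.029,-0.027,0,0,-1],[-0.029,-0.027,0,0,-1]]])

```text
time_s: 11.2
eef_pos: [502.3, -206.4, 112.2]
orientation: [0.0, 0.998, 0.06, 0.0]
wrist_force: [0.6, 0.1, -0.1]
opening: 85.3
gripper_force: 0.0
```

Emit:
move_arm(motion=[[[-0.029,-0.027,0,0,-1],[0,0,0.02,0,-1],[0,0,0.02,0,-1],[0,0,0,0,-1],[0,0,0,0,-1]]])

```text
time_s: 11.62
eef_pos: [471.9, -184.0, 72.0]
orientation: [-0.0, 0.998, 0.06, -0.0]
wrist_force: [-0.4, 0.2, 0.2]
opening: 85.6
gripper_force: 0.0
```

```bash
python3 to.py 470 -182.3 14 6.6;  python3 - <<'E'
from m import *
p,d=manip.grab_frame("scene"); cv2.imwrite(f"pics/s4.png",cv2.resize(p[90:240,50:250,::-1],(800,600),interpolation=cv2.INTER_CUBIC))
for t in("rect_red_mid","tray_red"):
    for o in measure("scene",t,t[0]=='r',d): print(t,*o)
E
```

```text
pos [ 471.9 -184.    72. ] yaw 6.87 t 11.6167 shift [-1.7 -1.9] dz 58.0 turn 0.3 shift after turn [-1.7 -1.9]
rect_red_mid 0.98 [114. 167.] [ 630.3 -297.2] [ 45. 138.] ang 84.0 z 35.9
rect_red_mid 0.85 [351. 211.] [298.9 202.3] [ 47. 140.] ang 64.7 z 32.4
rect_red_mid 0.7 [426. 239.] [242.7 370.9] [ 49. 136.] ang -35.9 z 32.2
rect_red_mid 0.46 [218. 190.] [482.8 -60.7] [ 50. 136.] ang -1.9 z 32.3
tray_red 0.67 [115. 181.] [ 629.7 -304.3] [ 79. 182.] ang 83.2 z 4.8
```

View pics/s4.png

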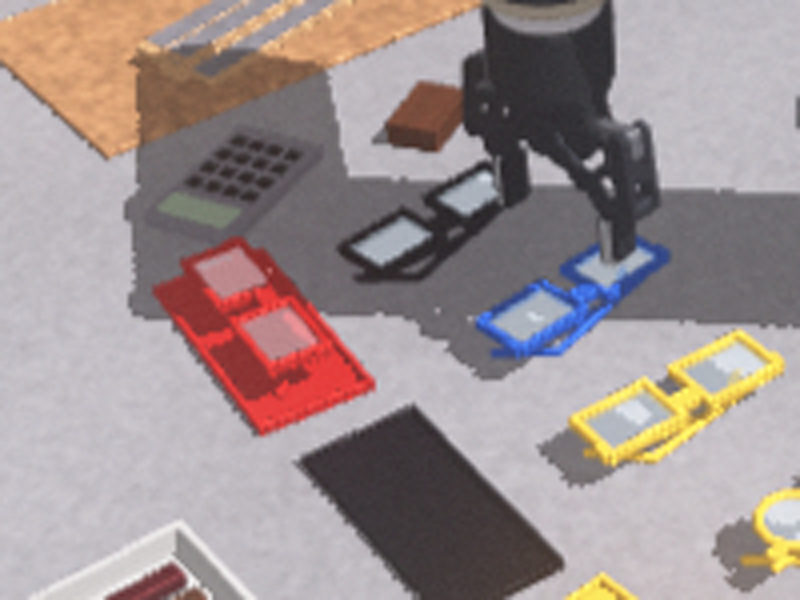

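The red pair lies flat in its tray (lens top 36 mm, 84°, as the tray). The jaws now straddle the blue pair, bridge at about (590,300). I grasp it.

Emit:
move_arm(motion=[[[-0.002,-0.002,0.02,0,-1],[0,0,0.02,0,-1],[0,0,0.012,0,-1],[0,0,0.006,0,-1],[0,0,0,0,-1]]])

```text
time_s: 12.18
eef_pos: [469.5, -182.2, 13.2]
orientation: [-0.0, 0.998, 0.06, -0.001]
wrist_force: [0.4, -0.3, -0.3]
opening: 85.4
gripper_force: 0.0
```

Emit:
move_arm(motion=[[[0,0,0,0,1],[0,0,0,0,1],[0,0,0,0,1],[0,0,0,0,1],[0,0,0,0,1]]])

```text
time_s: 12.6
eef_pos: [470.2, -182.4, 14.8]
orientation: [0.0, 0.998, 0.06, 0.001]
wrist_force: [-1.0, 1.6, 8.8]
opening: 41.3
gripper_force: 59.2
```

Emit:
move_arm(motion=[[[0,0,0,0,1],[0,0,0,0,1],[0,0,0,0,1],[0,0,0,0,1],[0,0,0,0,1]]])

```text
time_s: 13.02
eef_pos: [470.1, -182.4, 14.8]
orientation: [0.0, 0.998, 0.06, 0.001]
wrist_force: [-1.7, 1.4, 9.3]
opening: 41.4
gripper_force: 59.2
```

Emit:
move_arm(motion=[[[0,0,-0.01,0,1],[0,0,-0.025,0,1],[0,0,-0.035,0,1],[0,0,-0.03,0,1],[0,0,-0.01,-4,1]]])

```text
time_s: 13.43
eef_pos: [471.2, -183.0, 128.6]
orientation: [0.002, 0.996, 0.094, 0.003]
wrist_force: [1.0, -0.4, 0.6]
opening: 41.4
gripper_force: 60.7
```

Emit:
move_arm(motion=[[[0,0,0,-6,1],[0,0,0,-6,1],[0,0,0,-6,1],[0,0,0,-6,1],[0,0,0,-6,1]]])

```text
time_s: 13.85
eef_pos: [469.7, -182.3, 124.7]
orientation: [0.0, 0.936, 0.352, 0.0]
wrist_force: [-0.1, 0.3, -0.8]
opening: 41.6
gripper_force: 60.7
```

Emit:
move_arm(motion=[[[0,0,0,-6,1],[0,0,0,-6,1],[0,0,0,-6,1],[0,0,0,-6,1],[0,0,0,-6,1]]])

```text
time_s: 14.27
eef_pos: [469.7, -182.2, 124.6]
orientation: [0.0, 0.813, 0.582, 0.0]
wrist_force: [0.3, 0.3, -0.2]
opening: 41.4
gripper_force: 60.7
```

Emit:
move_arm(motion=[[[0,0,0,-6,1],[0,0,0,-6,1],[0,0,0,-6,1],[0,0,0,-4,1],[0,0,0,0,1]]])

```text
time_s: 14.68
eef_pos: [469.7, -182.3, 124.6]
orientation: [0.0, 0.688, 0.726, 0.0]
wrist_force: [-0.1, -0.3, -0.1]
opening: 41.5
gripper_force: 60.7
```

```bash
python3 to.py 634 299.3 17 93.2
```

```text
pos [ 469.7 -182.3  124.6] yaw 93.05 t 14.6833 shift [472.2 189.7] dz 107.6 turn -0.2 shift after turn [471.7 190.9]
```

Emit:
move_arm(motion=[[[0.017,0.007,0,0,1],[0.034,0.0135,0,0,1],[0.034,0.0135,0,0,1],[0.034,0.0135,0,0,1],[0.034,0.0135,0,0,1]]])

```text
time_s: 15.1
eef_pos: [523.3, -24.8, 124.5]
orientation: [0.0, 0.69, 0.723, 0.0]
wrist_force: [0.4, -1.3, -0.8]
opening: 40.9
gripper_force: 60.7
```

Emit:
move_arm(motion=[[[0.034,0.0135,0,0,1],[0.034,0.0135,0,0,1],[0.034,0.0135,0,0,1],[0.034,0.0135,0,0,1],[0.034,0.0135,0,0,1]]])

```text
time_s: 15.52
eef_pos: [582.1, 148.7, 124.5]
orientation: [0.0, 0.69, 0.724, 0.0]
wrist_force: [0.1, -0.1, 0.1]
opening: 41.5
gripper_force: 60.7
```

Emit:
move_arm(motion=[[[0.034,0.0135,0,0,1],[0.034,0.0135,0,0,1],[0.034,0.0135,0,0,1],[0.034,0.0135,0,0,1],[0.013,0.007,0,0,1]]])

```text
time_s: 15.93
eef_pos: [635.6, 302.8, 124.4]
orientation: [-0.0, 0.689, 0.724, 0.001]
wrist_force: [1.0, 0.4, 0.6]
opening: 41.4
gripper_force: 60.7
```

Emit:
move_arm(motion=[[[0,0,0.02,0,1],[0,0,0.03,0,1],[0,0,0.02,0,1],[0,0,0,0,1],[0,0,0,0,1]]])

```text
time_s: 16.35
eef_pos: [635.0, 298.5, 53.7]
orientation: [-0.0, 0.69, 0.724, -0.001]
wrist_force: [0.7, -0.4, 0.1]
opening: 41.2
gripper_force: 60.7
```

```bash
python3 to.py 634 299.3 17 93.2; python3 - <<'E'
from h import *
p,d=manip.grab_frame("scene"); cv2.imwrite(f"pics/s5.png",cv2.resize(p[210:384,180:412,::-1],(800,600),interpolation=cv2.INTER_CUBIC))
E
```

```text
pos [635.  298.5  53.7] yaw 92.77 t 16.35 shift [ 0.9 -1. ] dz 36.7 turn -0.4 shift after turn [ 0.9 -1. ]
```

View pics/s5.png

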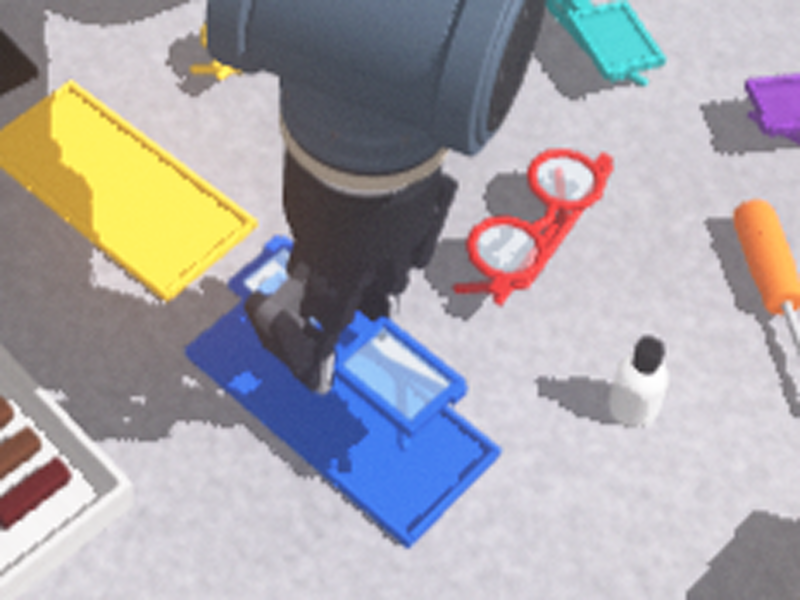

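The blue pair is above the blue tray, aligned. I set it down.

Emit:
move_arm(motion=[[[0.001,0,0.015,0,1],[0,0,0.012,0,1],[0,0,0.005,0,1],[0,0,0.003,0,1],[0,0,0,0,1]]])

```text
time_s: 16.82
eef_pos: [635.1, 299.5, 18.4]
orientation: [-0.0, 0.689, 0.725, -0.0]
wrist_force: [0.7, 0.2, -0.6]
opening: 41.5
gripper_force: 60.8
```

Emit:
move_arm(motion=[[[0,0,0.0005,0,1],[0,0,0.0005,0,1],[0,0,0,0,1],[0,0,0,0,1],[0,0,0,0,1]]])

```text
time_s: 17.23
eef_pos: [635.5, 299.7, 18.1]
orientation: [0.0, 0.689, 0.725, 0.0]
wrist_force: [1.2, 0.2, 1.5]
opening: 41.1
gripper_force: 60.9
```

Emit:
move_arm(motion=[[[0,0,0.0007,0,1],[0,0,0,0,1],[0,0,0,0,-0.3],[0,0,0,0,-0.5],[0,0,0,0,-0.5]]])

```text
time_s: 17.65
eef_pos: [635.2, 299.6, 16.9]
orientation: [-0.0, 0.689, 0.725, -0.0]
wrist_force: [-0.0, -0.4, 0.3]
opening: 64.5
gripper_force: 0.0
```

Emit:
move_arm(motion=[[[0,0,0,0,-0.5],[0,0,-0.01,0,-0.5],[0,0,-0.03,0,-1],[0,0,-0.03,0,-1],[0,0,-0.025,0,-1]]])

```text
time_s: 18.07
eef_pos: [635.6, 299.8, 114.7]
orientation: [0.0, 0.689, 0.725, 0.001]
wrist_force: [-0.4, 0.3, 0.8]
opening: 85.3
gripper_force: 0.0
```

Emit:
move_arm(motion=[[[0,0,0,7,-1],[0,0,0,7,-1],[0,0,0,7,-1],[0,0,0,7,-1],[0,0,0,7,-1]]])

```text
time_s: 18.48
eef_pos: [635.4, 299.7, 112.9]
orientation: [0.0, 0.877, 0.481, 0.0]
wrist_force: [0.6, 0.3, -0.6]
opening: 85.3
gripper_force: 0.0
```

Emit:
move_arm(motion=[[[0,0,0,7,-1],[0,0,0,7,-1],[0,0,0,7,-1],[0,0,0,7,-1],[0,0,0,7,-1]]])

```text
time_s: 18.9
eef_pos: [635.4, 299.7, 112.9]
orientation: [-0.0, 0.981, 0.195, 0.0]
wrist_force: [-0.0, -0.7, 0.2]
opening: 85.3
gripper_force: 0.0
```

Emit:
move_arm(motion=[[[0,0,0,7,-1],[0,0,0,7,-1],[0,0,0,7,-1],[0,0,0,3,-1],[0,0,0,0,-1]]])

```text
time_s: 19.32
eef_pos: [635.4, 299.7, 112.8]
orientation: [-0.0, 1.0, -0.011, 0.0]
wrist_force: [-1.1, 1.1, 0.4]
opening: 85.2
gripper_force: 0.0
```

```bash
python3 to.py 483 -60 14 -1.5
```

```text
pos [635.4 299.7 112.8] yaw -1.27 t 19.3167 shift [-144.4  363. ] dz 98.8 turn 0.2 shift after turn [-142.9  363.5]
```

Emit:
move_arm(motion=[[[-0.0145,0.0363,0,0,-1],[-0.0145,0.0363,0,0,-1],[-0.0145,0.0363,0,0,-1],[-0.0145,0.0363,0,0,-1],[-0.0145,0.0363,0,0,-1]]])

```text
time_s: 19.73
eef_pos: [558.3, 118.2, 112.7]
orientation: [-0.0, 1.0, -0.008, 0.0]
wrist_force: [1.5, -0.6, -0.8]
opening: 85.5
gripper_force: 0.0
```

Emit:
move_arm(motion=[[[-0.0145,0.0363,0,0,-1],[-0.0145,0.0363,0,0,-1],[-0.0145,0.0363,0,0,-1],[-0.0145,0.0363,0,0,-1],[-0.0145,0.0363,0,0,-1]]])

```text
time_s: 20.15
eef_pos: [482.3, -61.9, 112.7]
orientation: [0.0, 1.0, -0.008, 0.0]
wrist_force: [0.7, -1.3, 0.0]
opening: 85.1
gripper_force: 0.0
```

Emit:
move_arm(motion=[[[0,0,0.015,0,-1],[0,0,0.025,0,-1],[0,0,0,0,-1],[0,0,0,0,-1],[0,0,0,0,-1]]])

```text
time_s: 20.57
eef_pos: [483.7, -60.2, 73.1]
orientation: [0.0, 1.0, -0.009, 0.0]
wrist_force: [0.5, 0.4, 0.9]
opening: 85.6
gripper_force: 0.0
```

```bash
python3 to.py 483 -60 14 -1.5; python3 - <<'E'
from m import *
p,d=manip.grab_frame("scene"); cv2.imwrite(f"pics/s6.png",cv2.resize(p[120:384,60:412,::-1],(800,600),interpolation=cv2.INTER_CUBIC))
for t in("rect_blue_mid",):
    for o in measure("scene",t,t[0]=='r',d): print(t,*o)
E
```

```text
pos [483.7 -60.2  73.1] yaw -1.04 t 20.5667 shift [-0.7 -0.2] dz 59.1 turn 0.5 shift after turn [-0.7 -0.2]
rect_blue_mid 0.78 [279. 318.] [634.2 299.4] [ 47. 137.] ang -87.1 z 35.5
rect_blue_mid 0.59 [217. 191.] [481.6 -47.1] [ 72. 139.] ang -5.5 z 32.6
rect_blue_mid 0.58 [114. 180.] [ 630.3 -300.3] [ 78. 172.] ang 84.2 z 7.4
```

View pics/s6.png

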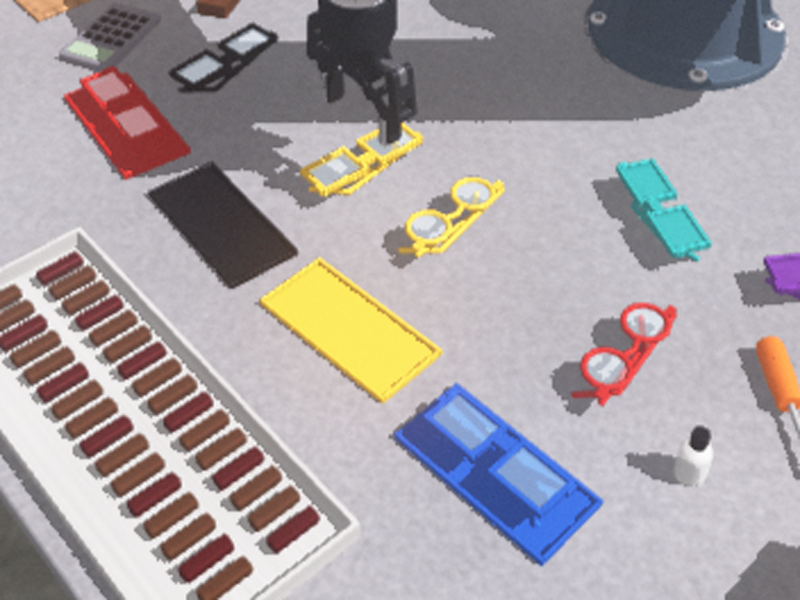

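Blue lies flat in its tray (500,465). The jaws are over the yellow rectangular pair (365,160). I grasp it.

Emit:
move_arm(motion=[[[-0.001,0,0.02,0,-1],[0,0,0.02,0,-1],[0,0,0.012,0,-1],[0,0,0.006,0,-1],[0,0,0,0,-1]]])

```text
time_s: 21.08
eef_pos: [482.0, -60.1, 13.8]
orientation: [-0.0, 1.0, -0.01, -0.0]
wrist_force: [-0.0, 0.7, -0.7]
opening: 85.5
gripper_force: 0.0
```

Emit:
move_arm(motion=[[[0,0,0,0,1],[0,0,0,0,1],[0,0,0,0,1],[0,0,0,0,1],[0,0,0,0,1]]])

```text
time_s: 21.5
eef_pos: [482.7, -60.5, 15.2]
orientation: [0.0, 1.0, -0.01, 0.001]
wrist_force: [-3.3, 1.6, 10.6]
opening: 41.2
gripper_force: 59.0
```

Emit:
move_arm(motion=[[[0,0,0,0,1],[0,0,0,0,1],[0,0,-0.01,0,1],[0,0,-0.02,0,1],[0,0,-0.03,0,1]]])

```text
time_s: 21.92
eef_pos: [481.0, -60.2, 74.0]
orientation: [-0.0, 1.0, -0.01, -0.002]
wrist_force: [0.6, -0.1, -0.2]
opening: 41.6
gripper_force: 60.6
```

Emit:
move_arm(motion=[[[0,0,-0.03,0,1],[0,0,-0.02,-4,1],[0,0,0,-6,1],[0,0,0,-6,1],[0,0,0,-6,1]]])

```text
time_s: 22.33
eef_pos: [482.3, -60.4, 125.4]
orientation: [0.0, 0.983, 0.184, 0.001]
wrist_force: [-0.5, 0.2, -0.4]
opening: 41.6
gripper_force: 60.7
```

Emit:
move_arm(motion=[[[0,0,0,-6,1],[0,0,0,-6,1],[0,0,0,-6,1],[0,0,0,-6,1],[0,0,0,-6,1]]])

```text
time_s: 22.75
eef_pos: [482.1, -60.4, 124.9]
orientation: [0.0, 0.902, 0.432, 0.0]
wrist_force: [0.5, -0.7, -0.4]
opening: 41.3
gripper_force: 60.7
```

Emit:
move_arm(motion=[[[0,0,0,-6,1],[0,0,0,-6,1],[0,0,0,-6,1],[0,0,0,-6,1],[0,0,0,-6,1]]])

```text
time_s: 23.17
eef_pos: [482.1, -60.4, 124.9]
orientation: [0.0, 0.759, 0.651, 0.0]
wrist_force: [0.3, 0.7, 0.3]
opening: 41.7
gripper_force: 60.7
```

Emit:
move_arm(motion=[[[0,0,0,-6,1],[0,0,0,-5,1],[0,0,0,-2,1],[0,0,0,0,1],[0,0,0,0,1]]])

```text
time_s: 23.58
eef_pos: [482.2, -60.4, 124.6]
orientation: [0.0, 0.683, 0.73, 0.0]
wrist_force: [0.1, 0.0, 0.2]
opening: 41.8
gripper_force: 60.7
```

```bash
python3 to.py 629.5 95.5 17 93.8
```

```text
pos [482.2 -60.4 124.6] yaw 93.78 t 23.5833 shift [145.9 157.3] dz 107.6 turn -0.0 shift after turn [145.8 157.4]
```

Emit:
move_arm(motion=[[[0.014,0.015,0,0,1],[0.028,0.0305,0,0,1],[0.028,0.0305,0,0,1],[0.028,0.0305,0,0,1],[0.028,0.0305,0,0,1]]])

```text
time_s: 24.0
eef_pos: [611.4, 76.2, 124.5]
orientation: [0.0, 0.684, 0.73, 0.0]
wrist_force: [0.6, -1.3, -0.6]
opening: 41.5
gripper_force: 60.7
```

Emit:
move_arm(motion=[[[0.02,0.02,0,0,1],[0,0,0.02,0,1],[0,0,0.03,0,1],[0,0,0.02,0,1],[0,0,0,0,1]]])

```text
time_s: 24.42
eef_pos: [626.5, 95.8, 50.1]
orientation: [-0.002, 0.683, 0.73, -0.003]
wrist_force: [-0.6, -0.7, -0.7]
opening: 41.6
gripper_force: 60.8
```

Emit:
move_arm(motion=[[[0,0,0.015,0,1],[0,0,0.01,0,1],[0,0,0.004,0,1],[0,0,0,0,1],[0,0,0,0,1]]])

```text
time_s: 24.83
eef_pos: [629.3, 95.8, 25.9]
orientation: [0.0, 0.683, 0.73, 0.0]
wrist_force: [0.1, 0.5, -0.1]
opening: 41.5
gripper_force: 60.8
```

```bash
python3 to.py 629.5 95.5 17 93.8; python3 - <<'E'
from h import *
p,d=manip.grab_frame("scene"); cv2.imwrite(f"pics/s7.png",cv2.resize(p[180:342,120:336,::-1],(800,600),interpolation=cv2.INTER_CUBIC))
E
```

```text
pos [629.3  95.8  25.9] yaw 93.85 t 24.8333 shift [-0.3  0.2] dz 8.9 turn 0.0 shift after turn [-0.3  0.2]
```

View pics/s7.png

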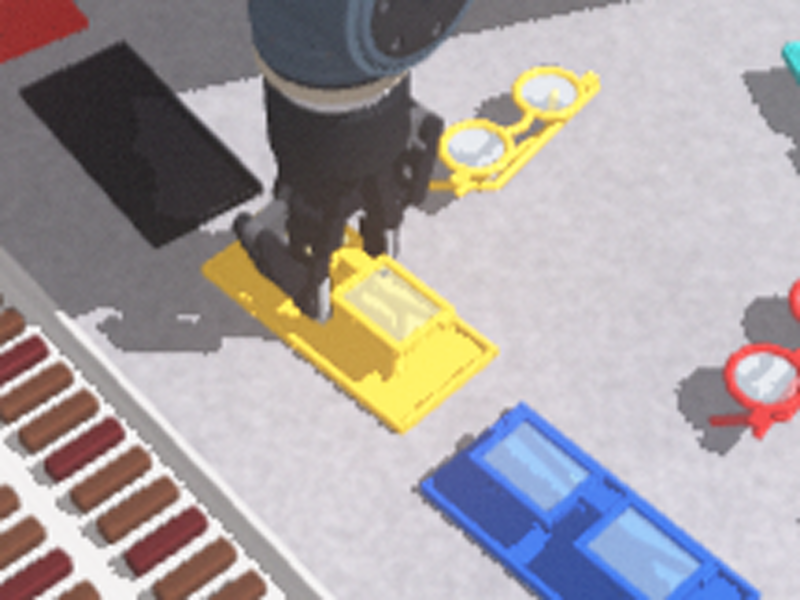

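The yellow pair is over its tray, aligned. I lower the last 8 mm.

Emit:
move_arm(motion=[[[0,0,0.004,0,1],[0,0,0.0025,0,1],[0,0,0.001,0,1],[0,0,0,0,1],[0,0,0,0,1]]])

```text
time_s: 25.3
eef_pos: [629.2, 95.9, 18.3]
orientation: [0.0, 0.683, 0.731, 0.0]
wrist_force: [-2.7, -0.3, 6.7]
opening: 41.2
gripper_force: 61.1
```

Emit:
move_arm(motion=[[[0,0,0.0005,0,1],[0,0,0.0005,0,1],[0,0,0,0,1],[0,0,0,0,1],[0,0,0,0,1]]])

```text
time_s: 25.72
eef_pos: [629.3, 95.8, 18.1]
orientation: [0.0, 0.683, 0.731, 0.0]
wrist_force: [-5.9, -0.8, 15.4]
opening: 41.6
gripper_force: 61.6
```

Emit:
move_arm(motion=[[[0,0,-0.0005,0,1],[0,0,0,0,-0.3],[0,0,0,0,-0.5],[0,0,0,0,-0.5],[0,0,0,0,-0.5]]])

```text
time_s: 26.13
eef_pos: [628.9, 95.9, 16.9]
orientation: [-0.0, 0.683, 0.731, -0.0]
wrist_force: [0.3, -1.0, -0.4]
opening: 64.3
gripper_force: 0.0
```

Emit:
move_arm(motion=[[[0,0,0,0,-0.5],[0,0,-0.01,0,-0.5],[0,0,-0.03,0,-1],[0,0,-0.03,0,-1],[0,0,-0.025,0,-1]]])

```text
time_s: 26.55
eef_pos: [629.2, 95.9, 114.6]
orientation: [0.0, 0.683, 0.731, 0.0]
wrist_force: [1.2, -0.3, 0.0]
opening: 85.4
gripper_force: 0.0
```

Emit:
move_arm(motion=[[[0,0,0,7,-1],[0,0,0,7,-1],[0,0,0,7,-1],[0,0,0,7,-1],[0,0,0,7,-1]]])

```text
time_s: 26.97
eef_pos: [629.0, 95.9, 112.9]
orientation: [0.0, 0.872, 0.489, 0.0]
wrist_force: [-0.8, -0.6, -0.3]
opening: 85.5
gripper_force: 0.0
```

Emit:
move_arm(motion=[[[0,0,0,7,-1],[0,0,0,7,-1],[0,0,0,7,-1],[0,0,0,7,-1],[0,0,0,7,-1]]])

```text
time_s: 27.38
eef_pos: [629.0, 95.9, 112.9]
orientation: [0.0, 0.979, 0.204, 0.0]
wrist_force: [0.3, 0.2, -0.2]
opening: 85.2
gripper_force: 0.0
```

Emit:
move_arm(motion=[[[0,0,0,7,-1],[0,0,0,7,-1],[0,0,0,3,-1],[0,0,0,0,-1],[0,0,0,0,-1]]])

```text
time_s: 27.8
eef_pos: [629.0, 95.8, 112.6]
orientation: [-0.0, 0.998, 0.061, 0.0]
wrist_force: [0.5, 0.4, -0.1]
opening: 85.5
gripper_force: 0.0
```

```bash
python3 to.py 492 -305.5 14 7;python3 - <<'E'
from m import *
p,d=manip.grab_frame("scene")
for t in("rect_yellow_mid","tray_yellow","rect_black_mid"):
    for o in measure("scene",t,t[0]=='r',d): print(t,*o)
E
```

```text
pos [629.   95.8 112.6] yaw 6.99 t 27.8 shift [-184.8  381.7] dz 98.6 turn -0.0 shift after turn [-184.9  381.7]
rect_yellow_mid 0.8 [214. 255.] [626.9  97.2] [ 47. 139.] ang -87.5 z 35.6
rect_yellow_mid 0.41 [335. 274.] [470.1 298.2] [ 44. 127.] ang 9.4 z 32.5
tray_yellow 0.59 [214. 271.] [626.9  97.6] [ 85. 169.] ang -84.9 z 4.5
rect_black_mid 0.67 [157. 146.] [ 585.9 -164.7] [126. 456.] ang 55.9 z 32.2
```

Emit:
move_arm(motion=[[[-0.0168,0.0347,0,0,-1],[-0.0168,0.0347,0,0,-1],[-0.0168,0.0347,0,0,-1],[-0.0168,0.0347,0,0,-1],[-0.0168,0.0347,0,0,-1]]])

```text
time_s: 28.42
eef_pos: [565.5, -87.9, 112.2]
orientation: [0.0, 0.998, 0.061, 0.0]
wrist_force: [1.4, 0.4, 0.5]
opening: 85.3
gripper_force: 0.0
```

Emit:
move_arm(motion=[[[-0.0168,0.0347,0,0,-1],[-0.0168,0.0347,0,0,-1],[-0.0168,0.0347,0,0,-1],[-0.0168,0.0347,0,0,-1],[-0.0168,0.0347,0,0,-1]]])

```text
time_s: 28.83
eef_pos: [502.8, -270.5, 112.3]
orientation: [0.0, 0.998, 0.06, 0.0]
wrist_force: [1.5, -0.4, -0.2]
opening: 85.3
gripper_force: 0.0
```

Emit:
move_arm(motion=[[[-0.0168,0.0347,0,0,-1],[0,0,0.015,0,-1],[0,0,0.025,0,-1],[0,0,0,0,-1],[0,0,0,0,-1]]])

```text
time_s: 29.25
eef_pos: [490.6, -304.8, 71.6]
orientation: [-0.001, 0.998, 0.06, -0.001]
wrist_force: [-0.2, -0.1, 0.4]
opening: 85.4
gripper_force: 0.0
```

```bash
python3 to.py 492 -305.5 14 7; python3 - <<'E'
from h import *
p,d=manip.grab_frame("scene"); cv2.imwrite(f"pics/s8.png",cv2.resize(p[100:310,50:330,::-1],(800,600),interpolation=cv2.INTER_CUBIC))
E
```

```text
pos [ 490.6 -304.8   71.6] yaw 6.9 t 29.25 shift [1.3 0.9] dz 57.6 turn -0.1 shift after turn [1.3 0.9]
```

View pics/s8.png

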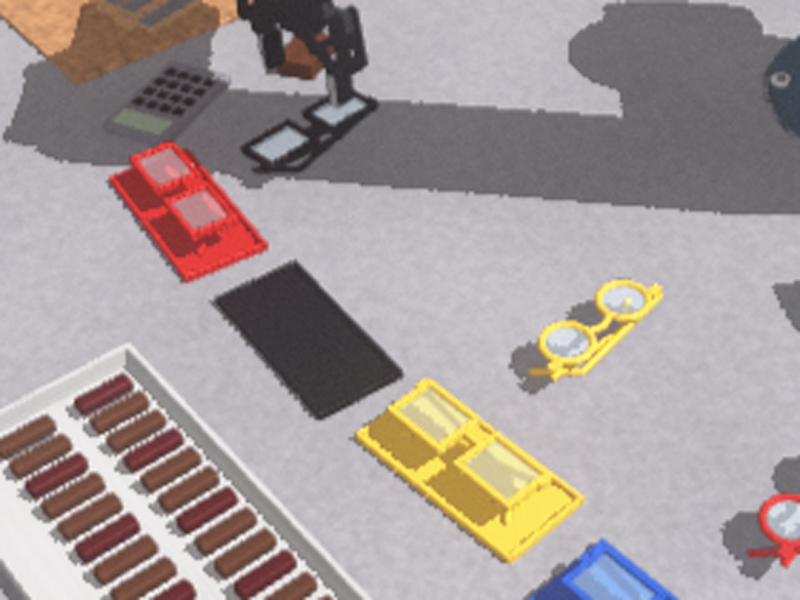

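Yellow lies flat in its tray (470,465). The jaws are over the black pair (315,130), and the brown block is clear of the fingers. I grasp it.

Emit:
move_arm(motion=[[[0.001,0.001,0.02,0,-1],[0,0,0.02,0,-1],[0,0,0.012,0,-1],[0,0,0.005,0,-1],[0,0,0,0,-1]]])

```text
time_s: 29.72
eef_pos: [492.2, -305.7, 14.9]
orientation: [-0.0, 0.998, 0.06, -0.0]
wrist_force: [0.4, -0.1, -1.3]
opening: 85.4
gripper_force: 0.0
```

Emit:
move_arm(motion=[[[0,0,0,0,1],[0,0,0,0,1],[0,0,0,0,1],[0,0,0,0,1],[0,0,0,0,1]]])

```text
time_s: 30.13
eef_pos: [492.6, -306.5, 16.3]
orientation: [0.0, 0.998, 0.06, 0.001]
wrist_force: [-2.5, 0.5, 7.6]
opening: 41.0
gripper_force: 59.3
```

Emit:
move_arm(motion=[[[0,0,0,0,1],[0,0,0,0,1],[0,0,-0.01,0,1],[0,0,-0.02,0,1],[0,0,-0.03,0,1]]])

```text
time_s: 30.55
eef_pos: [491.2, -305.3, 74.6]
orientation: [-0.001, 0.998, 0.06, -0.001]
wrist_force: [0.0, -0.2, -0.7]
opening: 41.5
gripper_force: 60.6
```

Emit:
move_arm(motion=[[[0,0,-0.03,0,1],[0,0,-0.02,-4,1],[0,0,0,-6,1],[0,0,0,-6,1],[0,0,0,-6,1]]])

```text
time_s: 30.97
eef_pos: [492.4, -306.2, 126.5]
orientation: [0.001, 0.968, 0.252, 0.0]
wrist_force: [0.5, -0.0, -1.1]
opening: 41.1
gripper_force: 60.6
```

Emit:
move_arm(motion=[[[0,0,0,-6,1],[0,0,0,-6,1],[0,0,0,-6,1],[0,0,0,-6,1],[0,0,0,-6,1]]])

```text
time_s: 31.38
eef_pos: [492.2, -306.1, 125.9]
orientation: [0.0, 0.87, 0.494, 0.0]
wrist_force: [-0.7, -0.1, -0.8]
opening: 41.1
gripper_force: 60.6
```

Emit:
move_arm(motion=[[[0,0,0,-6,1],[0,0,0,-6,1],[0,0,0,-6,1],[0,0,0,-6,1],[0,0,0,-4.4,1]]])

```text
time_s: 31.8
eef_pos: [492.2, -306.1, 125.9]
orientation: [0.0, 0.722, 0.692, 0.0]
wrist_force: [0.4, 0.3, -1.0]
opening: 40.8
gripper_force: 60.6
```

Emit:
move_arm(motion=[[[0,0,0,0,1],[0,0,0,0,1],[0,0,0,0,1],[0,0,0,0,1],[0,0,0,0,1]]])

```text
time_s: 32.22
eef_pos: [492.2, -306.1, 125.2]
orientation: [0.0, 0.724, 0.69, 0.0]
wrist_force: [-0.0, -0.2, -0.7]
opening: 41.4
gripper_force: 60.6
```

```bash
python3 to.py 640 -100.3 17 87.3
```

```text
pos [ 492.2 -306.1  125.2] yaw 87.2 t 32.2167 shift [212.8 137.6] dz 108.2 turn -0.1 shift after turn [212.5 138. ]
```

Emit:
move_arm(motion=[[[0.017,0.011,0,0,1],[0.034,0.022,0,0,1],[0.034,0.022,0,0,1],[0.034,0.022,0,0,1],[0.034,0.022,0,0,1]]])

```text
time_s: 32.63
eef_pos: [599.2, -156.4, 125.2]
orientation: [0.0, 0.724, 0.69, 0.0]
wrist_force: [-0.4, -0.5, -0.1]
opening: 41.2
gripper_force: 60.6
```

Emit:
move_arm(motion=[[[0.034,0.022,0,0,1],[0.026,0.0167,0,0,1],[0,0,0.02,0,1],[0,0,0.03,0,1],[0,0,0.02,0,1]]])

```text
time_s: 33.05
eef_pos: [639.5, -99.0, 53.1]
orientation: [-0.0, 0.724, 0.69, -0.0]
wrist_force: [-0.8, -0.6, -1.0]
opening: 41.2
gripper_force: 60.7
```

Emit:
move_arm(motion=[[[0,0,0.015,0,1],[0,0,0.01,0,1],[0,0,0.004,0,1],[0,0,0,0,1],[0,0,0,0,1]]])

```text
time_s: 33.47
eef_pos: [640.5, -100.2, 27.0]
orientation: [0.001, 0.724, 0.69, 0.0]
wrist_force: [-0.4, 0.3, 0.0]
opening: 41.4
gripper_force: 60.7
```

```bash
python3 to.py 640 -100.3 17 87.3; python3 - <<'E'
from h import *
p,d=manip.grab_frame("scene"); cv2.imwrite(f"pics/s9.png",cv2.resize(p[130:292,60:276,::-1],(800,600),interpolation=cv2.INTER_CUBIC))
E
```

```text
pos [ 640.5 -100.2   27. ] yaw 87.24 t 33.4667 shift [-0.2 -0.5] dz 10.0 turn -0.1 shift after turn [-0.2 -0.5]
```

View pics/s9.png

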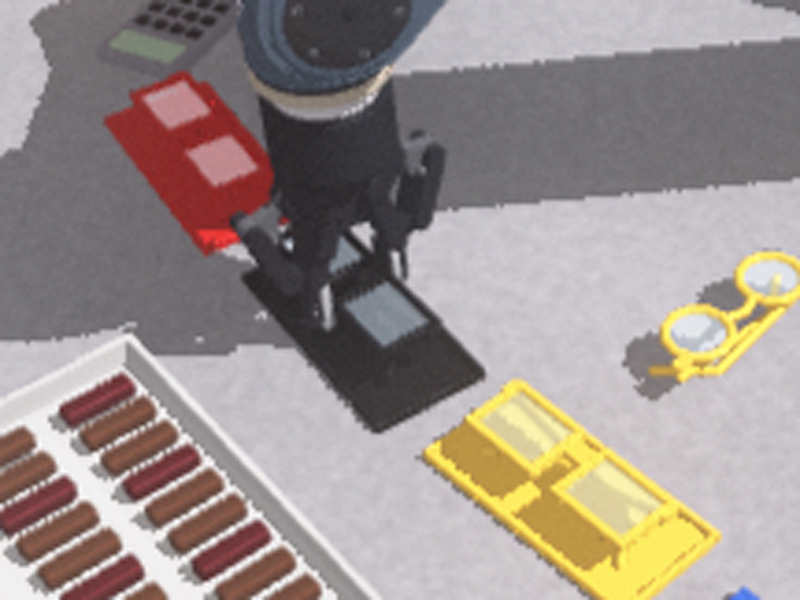

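The black pair is over its tray, aligned. I lower it.

Emit:
move_arm(motion=[[[0,0,0.004,0,1],[0,0,0.0025,0,1],[0,0,0.001,0,1],[0,0,0,0,1],[0,0,0,0,1]]])

```text
time_s: 33.93
eef_pos: [640.2, -100.0, 19.4]
orientation: [0.0, 0.724, 0.69, 0.0]
wrist_force: [-2.9, 0.8, 6.2]
opening: 41.4
gripper_force: 61.0
```

Emit:
move_arm(motion=[[[0,0,0.0005,0,1],[0,0,0,0,1],[0,0,0,0,1],[0,0,0,0,1],[0,0,0,0,1]]])

```text
time_s: 34.35
eef_pos: [640.3, -100.0, 19.3]
orientation: [0.0, 0.724, 0.69, 0.0]
wrist_force: [-3.1, -0.0, 10.2]
opening: 41.2
gripper_force: 61.2
```

Emit:
move_arm(motion=[[[0,0,0,0,-0.3],[0,0,0,0,-0.5],[0,0,0,0,-0.5],[0,0,0,0,-0.5],[0,0,0,0,-0.5]]])

```text
time_s: 34.77
eef_pos: [639.9, -99.9, 17.9]
orientation: [-0.0, 0.724, 0.69, -0.0]
wrist_force: [0.9, 0.9, 0.6]
opening: 64.2
gripper_force: 0.0
```

Emit:
move_arm(motion=[[[0,0,-0.01,0,-0.5],[0,0,-0.03,0,-1],[0,0,-0.03,0,-1],[0,0,-0.04,0,-1],[0,0,-0.04,0,-1]]])

```text
time_s: 35.18
eef_pos: [639.4, -99.8, 170.0]
orientation: [-0.0, 0.724, 0.69, -0.0]
wrist_force: [-0.2, 0.4, 1.4]
opening: 85.2
gripper_force: 0.0
```

Emit:
move_arm(motion=[[[-0.02,-0.035,0,0,-1],[-0.02,-0.035,0,0,-1],[-0.02,-0.035,0,0,-1],[-0.02,-0.035,0,0,-1],[-0.02,-0.035,0,0,-1]]])

```text
time_s: 35.6
eef_pos: [458.6, -191.8, 168.9]
orientation: [0.0, 0.724, 0.69, 0.0]
wrist_force: [0.3, -1.3, 0.8]
opening: 85.2
gripper_force: 0.0
```

Emit:
move_arm(motion=[[[-0.02,-0.035,0,0,-1],[-0.02,-0.035,0,0,-1],[-0.02,-0.03,0,0,-1],[0,0,0,0,-1],[0,0,0,0,-1]]])

```text
time_s: 36.02
eef_pos: [356.7, -247.5, 168.9]
orientation: [0.001, 0.725, 0.689, 0.0]
wrist_force: [0.9, -0.4, 0.9]
opening: 85.5
gripper_force: 0.0
```

```bash
python3 - <<'E'
from m import *
for n in("top","scene"):
    p,d=manip.grab_frame(n)
    if n=="top": cv2.imwrite("pics/t10.png",cv2.resize(p[95:215,120:420,::-1],(800,320),interpolation=cv2.INTER_CUBIC))
    for c in("red","blue","yellow","black"):
        for o in measure(n,f"rect_{c}_mid",True,d)[:3]: print(n,c,*o)
E
```

```text
top red 0.97 [194. 245.] [301.  199.6] [ 45. 137.] ang 65.5 z 33.2
top red 0.83 [375. 125.] [ 632.6 -300.7] [ 45. 135.] ang 85.0 z 36.8
top red 0.6 [131. 268.] [242.9 368.9] [ 45. 136.] ang -33.9 z 33.6
top blue 0.7 [159. 125.] [635.9 297.7] [ 46. 137.] ang -87.2 z 36.4
top yellow 0.9 [231. 126.] [629.6  96.2] [ 45. 136.] ang -86.3 z 36.7
top black 0.94 [302. 122.] [ 640.8 -101.4] [ 45. 132.] ang 86.8 z 36.5
scene red 0.63 [352. 211.] [299.  201.7] [ 47. 139.] ang 65.4 z 32.4
scene red 0.6 [114. 167.] [ 630.7 -298.3] [ 43. 135.] ang 83.8 z 35.7
scene blue 0.73 [280. 319.] [633.9 299.8] [ 46. 136.] ang -87.4 z 35.7
scene blue 0.6 [156. 209.] [639.2 -98.7] [ 45. 139.] ang 86.7 z 35.7
scene yellow 0.76 [215. 256.] [627.6  98.8] [ 46. 135.] ang -87.0 z 35.7
scene black 0.61 [156. 209.] [638.7 -98.6] [ 46. 139.] ang 87.2 z 35.6
```

View pics/t10.png

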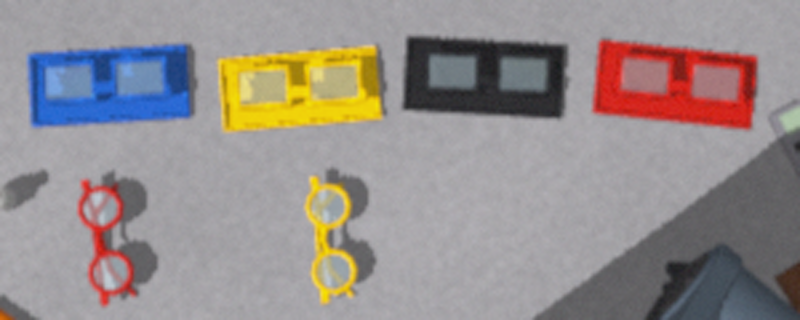

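All four pairs lie flat, centred inside their own trays: (110,85), (300,85), (487,75) and (675,82). The round pairs are untouched, and the arm is clear.

```bash
python3 -c "
from cell import manip
print(manip.sign_off())"
```

```text
the job is handed in; nothing more can be done
None
```

The job is handed in: all four rectangular-rimmed pairs lie lens side up and flat in their own-colour trays, and the two round pairs were left where they lay, after about 36 s of the 96 s allowed.

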